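# Set one kiln tier for the glaze firing

### The job

Build one kiln tier on the buff kiln shelf: stand the blue-banded post on the centre of the blue spot and the orange-banded post on the centre of the orange spot, and the white beaker upright in the white ring midway between them. Then lay the dark batt flat across the tops of both posts, centred and in line with the shelf, and stand the green bud vase upright on the middle of the batt. Leave the tall white vase and the amber jar where they stand.

Things in the scene. Friction and masses are not known exactly. Their poses are not given: they have to be found in the camera images.
- shelf: Buff kiln shelf, fixed on the table, a slab 110 (its x) by 260 (its y) by 15 mm thick; origin at the centre of its underside, so its top is 15 mm above the origin. A thin white painted ring (62 mm across) marks the middle of its top. Its long y axis runs roughly across the robot's view (within 0.35 rad).
- seat_blue: Blue painted spot, 54 mm across, flat on top of the buff shelf, on its long centre line, 75 mm from the shelf's middle; at either end (left or right changes). Origin at the spot's centre, level with the shelf's top.
- seat_orange: Orange painted spot, 54 mm across, the same at the other end of the buff shelf, 150 mm from the blue one. Origin at its centre, level with the shelf's top.
- post_blue: Cream round kiln post with a blue band near its top and a blue spot on its top: 38 mm diameter, 65 mm tall, about 130 g. Stands upright at the start, origin at the centre of its underside, z up.
- post_orange: Cream round kiln post with an orange band near its top and an orange spot on its top: 38 mm diameter, 65 mm tall, about 130 g. Stands upright at the start, origin at the centre of its underside, z up.
- beaker: White open porcelain beaker without handle: 52 mm outer diameter (straight sides above 12 mm), 50 mm tall, wall 4 mm, about 90 g. Stands upright at the start, origin at the centre of its underside, z up.
- batt: Dark grey kiln batt: a flat bar 56 (its x) by 200 (its y) by 12 mm thick, about 250 g. Lies flat on a narrower fixed wooden block (36 mm wide, 170 mm long, 34 mm tall, on two flat cross-feet 70 mm long and 4 mm thick that lie 60 mm either side of its middle), so that fingers can pass down both long edges. Origin at the centre of its underside, 34 mm above the table at the start; z up.
- bud_vase: Small green bud vase: round, widest 48 mm, with straight sides from 10 to 48 mm height, narrow neck at 60 mm, flared lip, 74 mm tall in all, foot 40 mm across, about 120 g. Stands upright at the start, origin at the centre of its underside, z up.
- tall_vase: Bystander: tall white porcelain vase, 66 mm across, 135 mm tall, loose; near the left end of the shelf. Origin at the centre of its underside.
- glaze_jar: Bystander: amber glass glaze jar with a steel lid, 54 mm across, 70 mm tall, loose; near the right end of the shelf. Origin at the centre of its underside.
Things that resemble listed ones, but are neither listed nor needed, are in the scene too. What is shaped like the beaker but yellow is not meant.

How it is judged:
By the outcome, as a careful person would: the job done as asked, in the order asked, and still so for the second after the job is handed in, with the robot touching nothing.
It also fails if it takes over 138 s, if anything falls off the work surface, if the arm or the gripper's body presses on something with over 40 N, if the wrist force passes 120 N, or if a joint passes its speed limit or range.

### The arm

A 7-joint arm with a two-finger parallel gripper is mounted at the origin on the work surface. World frame = base frame: x ahead of the robot, y to its left, z up, the work surface at z = 0. Lengths are in m, angles in rad, forces in N, time in s.
With the tool pointing down it reaches from about 0.425 to 0.875 m from the base axis. Payload 8.4 kg.
Tool frame: the origin (TCP) lies at the very end of the fingers, on their centre line; the grasp point (between the pads) lies 19 mm behind it; z points along the fingers, y is the line along which they close (so a half turn about z gives the same grasp; the last joint's range is limited). The gripper opens to 87 mm and grips with 3 to 60 N. Pads are 19 mm wide; open, the fingers measure 117 mm over their backs; the gripper's body (75 mm by 190 mm) begins 51 mm behind the grasp point.
Start: joints at [-1.204, 0.333, 0.04, 1.465, -0.013, 1.343, -0.059], TCP at [0.292, 0.581, 0.223] pointing down, gripper open.
Joint ranges: [-2.58, 2.58], [-0.38, 2.09], [-1.3, 1.39], [0.25, 2.4], [-1.5, 4.64], [0.08, 2.09], [-2.65, 2.65]. Speed limits (rad/s): [2.22, 2.22, 2.79, 2.79, 3.14, 3.14, 3.14].

### API

Orientations are given as a rotation vector (axis times angle).
In Python, from plant import robot, grab_frame, camera_info gives the robot as it stands.
- The arm moves only by the tool send_rows, never from a script. Its argument "commands" is a list of rows, each an object with "linear": the shift along the world's x, y, z in cm, a list of three; "twist": the turn, a rotation vector about the world's x, y, z in rad, a list of three; "hand": the finger opening in cm, from 0 to 8.7. A call has 1 to 8 rows; each row is the pose to reach, as a shift and turn from the pose commanded when the call began; what a row does not reach only later rows make up. A row lasts 1/10 s, in which the tool goes at most 50 mm and 8.59 degrees, less where a joint would pass 70% of its speed; a pose out of reach is approached as far as the arm can. A call with a gripper value outside its range is refused whole. The fingers move at their own pace and stop on an object; "force" is the grip in N (left out, the last holds). Time passes only in rows, so rows that repeat a pose let the fingers close. It gives the time, the measured TCP pose, the force, the opening and the grip force at its end, in the units of the state.
- robot.get_obs(): the state, without advancing time (a new reading comes with each control period).
- grab_frame(name): name is "scene" or "top" or "wrist"; returns (picture, depth): 400x640x3 uint8, red, green, blue; 400x640 float32, m along the optical axis (not along the pixel's ray), 0 where there is no reading.
- camera_info(name): a dict with "fx", "fy", "cx", "cy" (pixels), "position" and "rotation" of the camera in the world; the wrist camera has in their place "T_tool_cam" (4x4, takes a point from camera to tool coordinates, whose origin is the TCP and whose axes are the flange's). Camera axes: x right, y up, looking along -z (the intrinsics and any distortion apply to the point x, -y, -z); pixel columns grow to the right and rows downward; lengths in m; the calibration is good to about 2 mm. A picture is of the moment at which its call begins: read the wrist's pose just before it. camera_info takes no time and is no camera call.
- robot.hand_in(): hands the job in; it is judged then, once.
The state is a dict: "time_s": time; "q": joint angles; "joint_velocities": joint speeds; "joint_torque": joint torques, N m; "position": TCP position; "tcp_rot": TCP orientation; "force": force on the tool from outside, world axes, zero at the start; "ft_torque": the same for the moment, N m; "finger_gap": finger opening in m; "grip_force": force on a finger pad.
Only numpy, scipy, OpenCV 4.12 (cv2) and the standard library are available. Lean on these libraries where they do the work, as an engineer would, in place of code of your own. Each camera call takes 0.05 s, during which the arm holds its last target. There are 200 camera calls.

## Working session

There is one attempt and no reset: what is moved stays moved. The work goes in short steps, Python scripts to look and compute and a tool call to move; the robot and the scene stay as the last step left them, time stands still between calls to the robot, and variables do not carry over. Pictures are saved under pics/ and viewed, at most 14 in all, crops included, and the job is handed in when it is done.

Besides the shell and the picture viewer there is one more tool, called by a JSON object that holds its "api" and its "payload". send_rows: Moves the arm, as the interface text tells. Its arguments: {"type":"object","properties":{"commands":{"type":"array","items":{"type":"object","properties":{"linear":{"type":"array","items":{"type":"number"}},"twist":{"type":"array","items":{"type":"number"}},"hand":{"type":"number"}}}},"force":{"type":"number"}},"required":["commands"]}

```bash
mkdir -p pics; ls; cat > h.py <<'E'
import numpy as np, cv2
from plant import robot, grab_frame, camera_info
from scipy.spatial.transform import Rotation as R
def cloud(name,d,T=None):
    c=camera_info(name); v,u=np.mgrid[0:d.shape[0],0:d.shape[1]]
    p=np.stack([(u-c['cx'])/c['fx']*d,-(v-c['cy'])/c['fy']*d,-d],-1)
    if T is None: return p@np.array(c['rotation']).T+np.array(c['position'])
    M=T@np.array(c['T_tool_cam']); return p@M[:3,:3].T+M[:3,3]
E
python3 - <<'E'
from h import *
o=robot.get_obs(); print(o['position'],o['tcp_rot'],o['finger_gap'])
for n in('scene','top'):
    i,d=grab_frame(n); np.savez('pics/'+n,i=i,d=d); cv2.imwrite(f'pics/{n}.png',i[:,:,::-1]); c=camera_info(n);print(n,c)
E
```

```text
pics
[0.29175301 0.58031621 0.22167466] [-7.25071962e-01 -3.05651169e+00  2.48490847e-03] 0.0870809333566488
scene {'fx': 422.81764587721403, 'fy': 422.81764587721403, 'cx': 317.91054081347994, 'cy': 200.16541695106883, 'position': array([1.38883063, 0.44653278, 0.82236274]), 'rotation': array([0.53486794, 0.88981392, 1.93891519])}
top {'fx': 473.6165047471148, 'fy': 473.6165047471148, 'cx': 324.71928562290407, 'cy': 196.07528617249, 'position': array([ 0.37049528, -0.00842533,  1.21087923]), 'rotation': array([ 0.15321981, -0.14014622, -1.57161568])}
```

```bash
sed -i "s/np.array(c\['rotation'\]).T/R.from_rotvec(c['rotation']).as_matrix().T/" h.py; python3 - <<'E'
from h import *
print(camera_info('top').keys(), camera_info('wrist'))
E
```

```text
dict_keys(['fx', 'fy', 'cx', 'cy', 'position', 'rotation']) {'fx': 284.1899714423685, 'fy': 284.1899714423685, 'cx': 315.0507046410691, 'cy': 199.55565090191905, 'T_tool_cam': array([[ 6.05346947e-04,  9.69312567e-01,  2.45830798e-01,
         6.63903182e-02],
       [ 9.99999572e-01, -4.14739682e-04, -8.27131113e-04,
        -1.16622941e-03],
       [-6.99792795e-04,  2.45831194e-01, -9.69312403e-01,
        -1.61322008e-01],
       [ 0.00000000e+00,  0.00000000e+00,  0.00000000e+00,
         1.00000000e+00]])}
```

View pics/top.png

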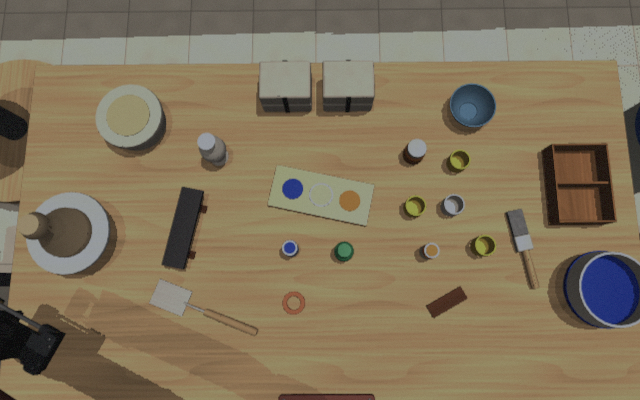

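View pics/scene.png

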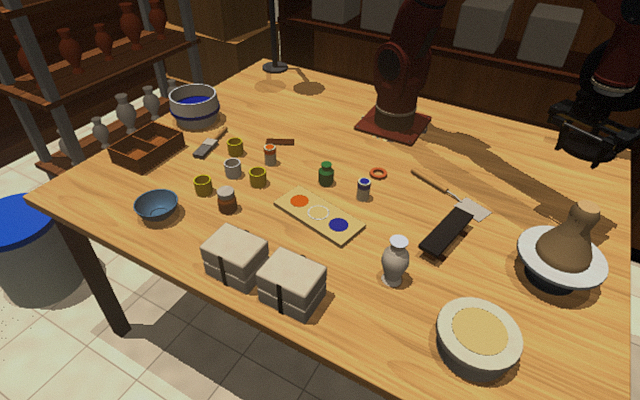

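Top view: blue post (290,249), orange post (431,251), white beaker (454,205); its look-alikes, yellow beakers, are at (415,207), (460,160) and (485,246). Bud vase (345,251), batt (184,228), shelf (321,195) with blue left and orange right, tall vase (211,149), jar (415,152). I choose the posts by their bands and the beaker by its white colour, and will check with one crop.

```bash
python3 - <<'E'
from h import *
z=np.load('pics/top.npz'); i,d=z['i'],z['d']; P=cloud('top',d)
cv2.imwrite('pics/crop.png',cv2.resize(i[130:280,260:500,::-1],None,fx=3.3,fy=3.3,interpolation=cv2.INTER_CUBIC))
tab=P[300:380,300:420,2]; print('table z',np.median(tab))
def obj(n,u,v,r,zl,zh):
    q=P[v-r:v+r,u-r:u+r].reshape(-1,3); q=q[(q[:,2]>zl)&(q[:,2]<zh)]
    c,(w,h),a=cv2.minAreaRect((q[:,:2]*1000).astype(np.float32))
    print(n,len(q),'rect c',np.round(c,1),round(w,1),round(h,1),round(a,1),'z',np.round(np.percentile(q[:,2],[50,95])*1000,1))
obj('pb',290,249,14,.058,.075);obj('po',431,251,14,.058,.075);obj('bk',454,205,14,.042,.06)
obj('vase',345,251,14,.06,.085);obj('vase body',345,251,14,.03,.085);obj('tall',211,149,25,.1,.15);obj('jar',415,152,18,.055,.08)
obj('batt',184,228,48,.038,.06);obj('shelf',321,195,60,.010,.022)
obj('tallall',211,149,25,.02,.15)
h=cv2.cvtColor(i,cv2.COLOR_RGB2HSV)
def spot(n,m):
    m=m.copy(); m[:165]=0;m[225:]=0;m[:,:270]=0;m[:,375:]=0
    p=P[m]; print(n,m.sum(),np.round(p.mean(0)*1000,1))
spot('sb',(h[...,0]>105)&(h[...,0]<135)&(h[...,1]>150))
spot('so',(h[...,0]>5)&(h[...,0]<18)&(h[...,1]>170)&(P[...,2]>.008))
E
```

```text
table z 0.0012186268776563924
pb 202 rect c [460.2  87.1] 37.4 36.7 19.4 z [66.2 70.4]
po 210 rect c [ 452.  -254.2] 37.3 37.1 61.9 z [66.  69.9]
bk 132 rect c [ 567.  -318.7] 50.4 50.4 29.2 z [49.9 54.1]
vase 153 rect c [452.6 -43.7] 31.2 31.2 88.4 z [75.3 78.7]
vase body 307 rect c [452.6 -44.1] 45.9 46.4 64.4 z [59.8 77.8]
tall 374 rect c [704.7 280. ] 44.7 46.5 82.8 z [134.8 138.7]
jar 305 rect c [ 705.7 -228.5] 46.9 47.4 68.9 z [70.4 74.3]
batt 1865 rect c [514.3 354.9] 58.6 199.9 78.4 z [46.9 50.6]
shelf 4210 rect c [549.6  23. ] 260.0 213.3 77.7 z [16.2 19.8]
tallall 650 rect c [703.3 276.2] 53.6 62.8 58.7 z [104.5 138.2]
sb 286 [616.9  84.4  16.7]
so 0 [nan nan nan]<stdin>:16: RuntimeWarning: Mean of empty slice.
  ret = um.true_divide(
```

View pics/crop.png

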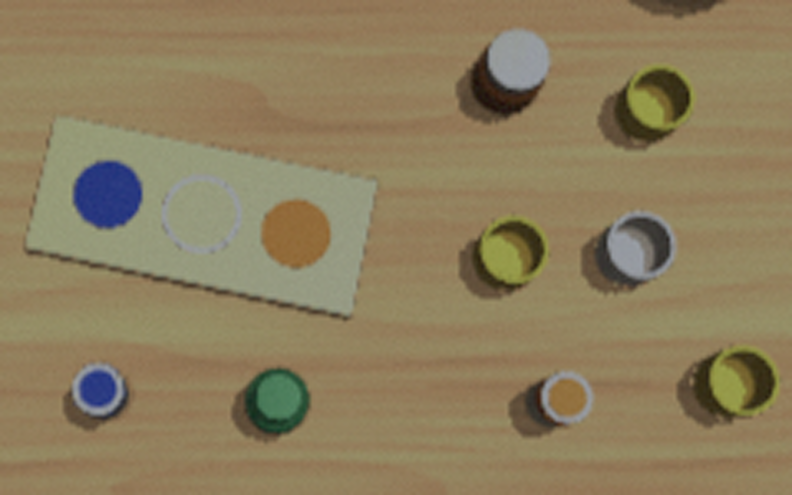

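The crop confirms it: blue post (98,390), orange post (567,398), white beaker (640,247), yellow ones elsewhere. The orange spot on the shelf is at crop (296,233).

```bash
python3 - <<'E'
from h import *
z=np.load('pics/top.npz'); i,d=z['i'],z['d']; P=cloud('top',d)
h=cv2.cvtColor(i,cv2.COLOR_RGB2HSV)
print(h[200,349],h[188,292],h[180,330])
def comp(m,u,v):
    n,l=cv2.connectedComponents(m.astype(np.uint8)); k=l==l[v,u]; return P[k][:,:3]
sb=comp((h[...,0]>105)&(h[...,0]<135)&(h[...,1]>120),292,188)
so=comp((abs(h[...,0].astype(int)-h[200,349,0])<5)&(h[...,1]>160),349,200)
for q in (sb,so): print(len(q),q.mean(0)*1000,cv2.minAreaRect((q[:,:2]*1000).astype(np.float32)))
b=sb.mean(0);o=so.mean(0); print('mid',(b+o)/2,'dist',np.linalg.norm(b-o),'yaw of +y axis',np.arctan2((b-o)[1],(b-o)[0])-np.pi/2)
m=np.zeros(d.shape,bool); m[160:230,262:380]=1
z2=P[...,2]; k=comp(m&(z2>.010)&(z2<.024),321,180)
# restrict to true shelf
r=cv2.minAreaRect((k[:,:2]*1000).astype(np.float32)); print('shelf',r)
m=(z2>.04)&(z2<.055); k=comp(m,184,228); r=cv2.minAreaRect((k[:,:2]*1000).astype(np.float32)); print('batt',r)
c=k.mean(0); w,V=np.linalg.eigh(np.cov(k[:,:2].T)); print(c,V[:,1])
E
```

```text
[ 16 154 146] [115 178 126] [ 35  50 153]
306 [616.59800547  84.39967732  16.68368497] ((616.7425537109375, 85.24434661865234), (50.89527893066406, 49.47098159790039), 26.017831802368164)
255897 [ 674.8063007    21.83572781 -116.64728012] ((860.568603515625, 39.61279296875), (2928.0654296875, 1607.47265625), 89.54180908203125)
mid [ 0.64570215  0.0531177  -0.0499818 ] dist 0.15836539919849418 yaw of +y axis 0.7493487605237905
shelf ((599.6546020507812, 12.101943969726562), (259.95501708984375, 110.9910888671875), 77.57344818115234)
batt ((514.2918090820312, 354.89166259765625), (58.55984878540039, 199.9469451904297), 78.44819641113281)
[0.51213574 0.354261   0.04683447] [-0.97969472  0.20049501]
```

{"api": "send_rows", "payload": {"commands": [{"linear": [16.8, -49.3, 1], "twist": [0, 0, -1.321], "hand": 8.7}, {"linear": [16.8, -49.3, 1], "twist": [0, 0, -1.321], "hand": 8.7}, {"linear": [16.8, -49.3, 1], "twist": [0, 0, -1.321], "hand": 8.7}, {"linear": [16.8, -49.3, 1], "twist": [0, 0, -1.321], "hand": 8.7}, {"linear": [16.8, -49.3, 1], "twist": [0, 0, -1.321], "hand": 8.7}, {"linear": [16.8, -49.3, 1], "twist": [0, 0, -1.321], "hand": 8.7}, {"linear": [16.8, -49.3, 1], "twist": [0, 0, -1.321], "hand": 8.7}, {"linear": [16.8, -49.3, 1], "twist": [0, 0, -1.321], "hand": 8.7}]}}

```text
time_s: 0.9
position: [0.421, 0.2001, 0.2301]
tcp_rot: [-2.331, -2.106, -0.0]
force: [1.1, -0.9, 1.0]
finger_gap: 0.0872
grip_force: 0.0
```

{"api": "send_rows", "payload": {"commands": [{"linear": [0, 0, 0], "twist": [0, 0, 0]}, {"linear": [0, 0, 0], "twist": [0, 0, 0]}]}}

```text
$.commands[0]: bad value
```

{"api": "send_rows", "payload": {"commands": [{"linear": [0, 0, 0], "twist": [0, 0, 0], "hand": 8.7}, {"linear": [0, 0, 0], "twist": [0, 0, 0], "hand": 8.7}]}}

```text
time_s: 1.1
position: [0.4211, 0.2014, 0.2303]
tcp_rot: [-2.326, -2.111, -0.001]
force: [-0.6, 1.6, 0.6]
finger_gap: 0.0874
grip_force: 0.0
```

```bash
cat >> h.py <<'E'
def pose():
    o=robot.get_obs(); M=R.from_rotvec(o['tcp_rot']).as_matrix(); T=np.eye(4);T[:3,:3]=M;T[:3,3]=o['position']; return o,T
def go(x,y,z,yawdeg):
    "print shift (cm) and twist to TCP target (mm), tool y at yawdeg, pointing down"
    o,T=pose(); a=np.deg2rad(yawdeg); Y=np.array([np.cos(a),np.sin(a),0]);Z=np.array([0,0,-1.]);X=np.cross(Y,Z)
    dR=R.from_matrix(np.c_[X,Y,Z]@T[:3,:3].T).as_rotvec()
    print(np.round(o['position']*1000,1),'shift cm',np.round((np.array([x,y,z])-o['position']*1000)/10,2),'twist',np.round(dR,3),'F',np.round(o['force'],1))
E
python3 -c "
from h import *
go(460.2,87.1,220,-12.43)"
```

```text
[421.1 201.4 230.3] shift cm [  3.91 -11.43  -1.03] twist [-0.001 -0.    -0.12 ] F [-0.6  1.6  0.6]
```

{"api": "send_rows", "payload": {"commands": [{"linear": [3.9, -11.4, -1], "twist": [0, 0, -0.12], "hand": 7}, {"linear": [3.9, -11.4, -1], "twist": [0, 0, -0.12], "hand": 7}, {"linear": [3.9, -11.4, -1], "twist": [0, 0, -0.12], "hand": 7}, {"linear": [3.9, -11.4, -1], "twist": [0, 0, -0.12], "hand": 7}, {"linear": [3.9, -11.4, -1], "twist": [0, 0, -0.12], "hand": 7}]}}

```text
time_s: 1.6
position: [0.4596, 0.0898, 0.22]
tcp_rot: [-2.444, -1.973, 0.001]
force: [0.5, 0.4, -0.7]
finger_gap: 0.0702
grip_force: 0.0
```

```bash
python3 - <<'E'
from h import *
o,T=pose(); i,d=grab_frame('wrist'); np.savez('pics/w1',i=i,d=d,T=T); cv2.imwrite('pics/w1.png',i[:,:,::-1])
P=cloud('wrist',d,T)
q=P.reshape(-1,3); q=q[(q[:,2]>.058)&(q[:,2]<.075)&(np.hypot(q[:,0]-.46,q[:,1]-.087)<.03)]
print(len(q),cv2.minEnclosingCircle((q[:,:2]*1000).astype(np.float32)),cv2.minAreaRect((q[:,:2]*1000).astype(np.float32)),np.median(q[:,2]))
go(460.2,87.1,15,-12.43)
E
```

```text
865 ((462.2359313964844, 85.56797790527344), 19.34760284423828) ((462.48272705078125, 86.20474243164062), (36.91001892089844, 37.00238037109375), 77.12945556640625) 0.06435577924775682
[459.5  90.2 220. ] shift cm [  0.07  -0.31 -20.5 ] twist [-0.    -0.001 -0.005] F [ 0.9  1.4 -1.2]
```

View pics/w1.png

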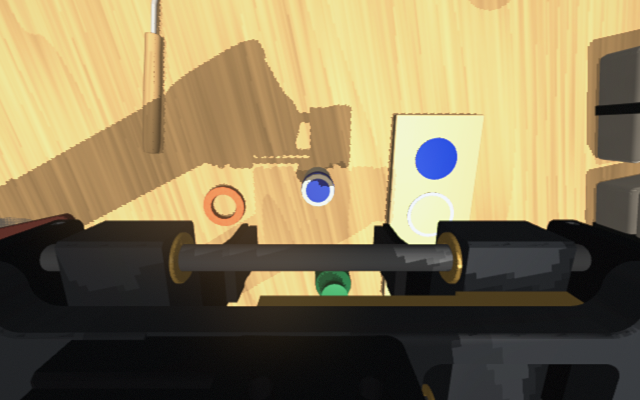

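Wrist view: the blue post is at (318,188), ahead of the fingers; blue spot (436,158), ring (430,214).

```bash
python3 - <<'E'
from h import *
z=np.load('pics/w1.npz'); i,d,T=z['i'],z['d'],z['T']; P=cloud('wrist',d,T)
h=cv2.cvtColor(i,cv2.COLOR_RGB2HSV)
m=(h[...,0]>105)&(h[...,0]<135)&(h[...,1]>120); n,l=cv2.connectedComponents(m.astype(np.uint8))
for u,v in((436,158),(318,188)):
    k=P[l==l[v,u]]; print(len(k),k.mean(0)*1000,np.median(k,0)*1000)
for a in range(3):
    grab_frame('wrist'); print(robot.get_obs()['position']*1000, R.from_rotvec(robot.get_obs()['tcp_rot']).as_matrix()[:2,1])
go(461.5,86.5,15,-12.43)
E
```

```text
1327 [616.15487265  84.55510767  17.32831232] [617.15636294  84.2677984   14.85436855]
402 [461.59085511  85.88411457  66.15682912] [461.52882352  85.7490384   64.58427437]
[459.50755231  90.27409815 220.08893261] [ 0.97773889 -0.20982498]
[459.53796504  90.09373515 220.12308081] [ 0.97770083 -0.21000237]
[459.61701238  89.85041486 220.17811096] [ 0.97762699 -0.21034603]
[459.6  89.9 220.2] shift cm [  0.19  -0.34 -20.52] twist [ 0.    -0.    -0.005] F [-0.2 -0.8  0.4]
```

{"api": "send_rows", "payload": {"commands": [{"linear": [0.2, -0.3, -5], "twist": [0, 0, 0], "hand": 7}, {"linear": [0.2, -0.3, -10], "twist": [0, 0, 0], "hand": 7}, {"linear": [0.2, -0.3, -15], "twist": [0, 0, 0], "hand": 7}, {"linear": [0.2, -0.3, -18], "twist": [0, 0, 0], "hand": 7}, {"linear": [0.2, -0.3, -20.5], "twist": [0, 0, 0], "hand": 7}, {"linear": [0.2, -0.3, -20.5], "twist": [0, 0, 0], "hand": 7}, {"linear": [0.2, -0.3, -20.5], "twist": [0, 0, 0], "hand": 3}, {"linear": [0.2, -0.3, -20.5], "twist": [0, 0, 0], "hand": 3}], "force": 20}}

```text
time_s: 2.6
position: [0.463, 0.0859, 0.0167]
tcp_rot: [2.446, 1.971, 0.003]
force: [-0.1, -0.3, -0.4]
finger_gap: 0.0606
grip_force: 0.0
```

{"api": "send_rows", "payload": {"commands": [{"linear": [0, 0, 0], "twist": [0, 0, 0], "hand": 3}, {"linear": [0, 0, 0], "twist": [0, 0, 0], "hand": 3}, {"linear": [0, 0, 0], "twist": [0, 0, 0], "hand": 3}, {"linear": [0, 0, 0], "twist": [0, 0, 0], "hand": 3}, {"linear": [0, 0, 0], "twist": [0, 0, 0], "hand": 3}]}}

```text
time_s: 3.1
position: [0.4623, 0.0854, 0.0158]
tcp_rot: [-2.447, -1.97, -0.001]
force: [-2.5, 0.2, 6.4]
finger_gap: 0.0378
grip_force: 20.0
```

```bash
python3 - <<'E'
from h import *
o,T=pose();print(o['finger_gap'],o['grip_force']); go(616.3,85,90,-12.43)
E
```

```text
0.037798878748328275 20.00010145129636
[462.3  85.4  15.8] shift cm [15.4  -0.04  7.42] twist [-0.001  0.001 -0.002] F [-2.5  0.2  6.4]
```

{"api": "send_rows", "payload": {"commands": [{"linear": [0, 0, 2], "twist": [0, 0, 0], "hand": 3}, {"linear": [0, 0, 6], "twist": [0, 0, 0], "hand": 3}, {"linear": [4, 0, 7], "twist": [0, 0, 0], "hand": 3}, {"linear": [8, 0, 7], "twist": [0, 0, 0], "hand": 3}, {"linear": [12, 0, 7], "twist": [0, 0, 0], "hand": 3}, {"linear": [15.4, 0, 7], "twist": [0, 0, 0], "hand": 3}, {"linear": [15.4, 0, 5], "twist": [0, 0, 0], "hand": 3}, {"linear": [15.4, 0, 5], "twist": [0, 0, 0], "hand": 3}]}}

```text
time_s: 3.9
position: [0.6145, 0.0846, 0.0623]
tcp_rot: [-2.446, -1.969, 0.008]
force: [-1.7, 0.2, -2.1]
finger_gap: 0.0375
grip_force: 20.0
```

{"api": "send_rows", "payload": {"commands": [{"linear": [0, 0, 0], "twist": [0, 0, 0], "hand": 3}, {"linear": [0, 0, 0], "twist": [0, 0, 0], "hand": 3}, {"linear": [0, 0, 0], "twist": [0, 0, 0], "hand": 3}]}}

```text
time_s: 4.2
position: [0.6159, 0.0855, 0.0662]
tcp_rot: [-2.447, -1.97, -0.002]
force: [0.5, 0.6, -1.3]
finger_gap: 0.0375
grip_force: 20.0
```

```bash
python3 - <<'E'
from h import *
z=np.load('pics/w1.npz'); i0,d0,T0=z['i'],z['d'],z['T']
o,T=pose(); i,d=grab_frame('wrist'); P=cloud('wrist',d,T); np.savez('pics/w2',i=i,d=d,T=T)
go(616.3,85,31.3,-12.43); print(o['finger_gap'])
E
```

```text
[616.   85.5  66.1] shift cm [ 0.03 -0.05 -3.48] twist [-0.001  0.001 -0.002] F [ 0.2  0.6 -1.4]
0.03750328858588063
```

{"api": "send_rows", "payload": {"commands": [{"linear": [0, -0.05, -1.5], "twist": [0, 0, 0], "hand": 3}, {"linear": [0, -0.05, -2.5], "twist": [0, 0, 0], "hand": 3}, {"linear": [0, -0.05, -3.2], "twist": [0, 0, 0], "hand": 3}, {"linear": [0, -0.05, -3.4], "twist": [0, 0, 0], "hand": 3}, {"linear": [0, -0.05, -3.5], "twist": [0, 0, 0], "hand": 3}, {"linear": [0, -0.05, -3.5], "twist": [0, 0, 0], "hand": 3}, {"linear": [0, -0.05, -3.5], "twist": [0, 0, 0], "hand": 3}]}}

```text
time_s: 4.95
position: [0.6152, 0.0846, 0.0307]
tcp_rot: [-2.446, -1.969, 0.002]
force: [-7.4, -0.1, 12.5]
finger_gap: 0.0373
grip_force: 20.0
```

{"api": "send_rows", "payload": {"commands": [{"linear": [0, 0, 0.1], "twist": [0, 0, 0], "hand": 4.5}, {"linear": [0, 0, 0.1], "twist": [0, 0, 0], "hand": 6}, {"linear": [0, 0, 0.1], "twist": [0, 0, 0], "hand": 7}, {"linear": [0, 0, 0.1], "twist": [0, 0, 0], "hand": 7}, {"linear": [0, 0, 4], "twist": [0, 0, 0], "hand": 7}, {"linear": [0, 0, 9], "twist": [0, 0, 0], "hand": 7}, {"linear": [0, 0, 14], "twist": [0, 0, 0], "hand": 7}, {"linear": [0, 0, 19], "twist": [0, 0, 0], "hand": 7}]}}

```text
time_s: 5.75
position: [0.6157, 0.0845, 0.2221]
tcp_rot: [2.447, 1.97, -0.0]
force: [1.2, 0.4, -0.6]
finger_gap: 0.0697
grip_force: 0.0
```

```bash
cat >> h.py <<'E'
def top(u,v,r,zl,zh,n=''):
    i,d=grab_frame('top'); P=cloud('top',d); q=P[v-r:v+r,u-r:u+r].reshape(-1,3); q=q[(q[:,2]>zl)&(q[:,2]<zh)]
    if len(q)<5: print(n,'none'); return i
    c,(w,h),a=cv2.minAreaRect((q[:,:2]*1000).astype(np.float32)); print(n,len(q),np.round(c,1),round(w,1),round(h,1),round(a,1),np.round(np.median(q[:,2])*1000,1))
    return i
E
python3 - <<'E'
from h import *
top(292,188,14,.07,.09,'pb')
go(452,-254.2,120,-12.43)
E
```

```text
pb none
[619.2  84.6 231.3] shift cm [-16.72 -33.88 -11.13] twist [-0.003  0.011 -0.001] F [ 2.4 -0.5  6.9]
```

{"api": "send_rows", "payload": {"commands": [{"linear": [-16.5, -34, -3], "twist": [0, 0, 0], "hand": 7}, {"linear": [-16.5, -34, -3], "twist": [0, 0, 0], "hand": 7}, {"linear": [-16.5, -34, -3], "twist": [0, 0, 0], "hand": 7}, {"linear": [-16.5, -34, -3], "twist": [0, 0, 0], "hand": 7}, {"linear": [-16.5, -34, -3], "twist": [0, 0, 0], "hand": 7}, {"linear": [-16.5, -34, -3], "twist": [0, 0, 0], "hand": 7}, {"linear": [-16.5, -34, -3], "twist": [0, 0, 0], "hand": 7}, {"linear": [-16.5, -34, -3], "twist": [0, 0, 0], "hand": 7}]}}

```text
time_s: 6.6
position: [0.4484, -0.2591, 0.1902]
tcp_rot: [2.451, 1.965, 0.0]
force: [-0.5, 0.0, -0.2]
finger_gap: 0.07
grip_force: 0.0
```

{"api": "send_rows", "payload": {"commands": [{"linear": [0, 0, 0], "twist": [0, 0, 0], "hand": 7}, {"linear": [0, 0, 0], "twist": [0, 0, 0], "hand": 7}, {"linear": [0, 0, 0], "twist": [0, 0, 0], "hand": 7}]}}

```text
time_s: 6.9
position: [0.4517, -0.2542, 0.1902]
tcp_rot: [-2.445, -1.972, -0.0]
force: [-0.5, 0.1, -0.9]
finger_gap: 0.0703
grip_force: 0.0
```

```bash
cat >> h.py <<'E'
def wrist(x,y,zl,zh,r=.035,n='',save=None):
    o,T=pose(); i,d=grab_frame('wrist'); q=cloud('wrist',d,T).reshape(-1,3)
    if save: cv2.imwrite(save,i[:,:,::-1])
    q=q[(q[:,2]>zl)&(q[:,2]<zh)&(np.hypot(q[:,0]-x/1e3,q[:,1]-y/1e3)<r)]
    if len(q)<5: print(n,'none'); return
    c,(w,h),a=cv2.minAreaRect((q[:,:2]*1000).astype(np.float32)); print('w',n,len(q),np.round(c,1),round(w,1),round(h,1),round(a,1),np.round(np.median(q[:,2])*1000,1))
E
python3 - <<'E'
from h import *
wrist(452,-254,.058,.075,n='po')
top(292,188,14,.07,.09,'pb')
go(452.5,-254.5,15,-12.43)
E
```

```text
w po 1034 [ 454.1 -256.2] 37.1 36.8 77.2 64.3
pb 198 [613.1  86.4] 37.5 36.8 61.3 81.0
[ 451.7 -254.1  190.2] shift cm [  0.08  -0.04 -17.52] twist [-0.    -0.    -0.004] F [ 0.2 -0.7  0.6]
```

```bash
cat >> h.py <<'E'
def blob(name,i,u,v,z,hlo,hhi,smin,T=None,tag='',zoff=0):
    h=cv2.cvtColor(i,cv2.COLOR_RGB2HSV); m=(h[...,0]>=hlo)&(h[...,0]<=hhi)&(h[...,1]>=smin)
    n,l,s,c=cv2.connectedComponentsWithStats(m.astype(np.uint8)); k=l[v,u]
    if k==0: print(tag,'no blob',h[v,u]); return
    return ray(name,*c[k],z,T,tag+f' n{s[k,4]}')
def ray(name,u,v,z,T=None,tag=''):
    c=camera_info(name); r=np.array([(u-c['cx'])/c['fx'],-(v-c['cy'])/c['fy'],-1])
    if T is None: M,p=R.from_rotvec(c['rotation']).as_matrix(),np.array(c['position'])
    else: A=T@np.array(c['T_tool_cam']); M,p=A[:3,:3],A[:3,3]
    r=M@r; q=p+r*(z/1e3-p[2])/r[2]; print(tag,name,np.round((u,v),1),np.round(q*1000,1)); return q
E
python3 - <<'E'
from h import *
t=np.load('pics/top.npz')['i']; w=np.load('pics/w1.npz')
blob('top',t,292,188,15,105,135,110,tag='seat b')
blob('top',t,349,200,15,10,20,130,tag='seat o')
blob('top',t,290,249,65,105,135,110,tag='post b')
blob('top',t,431,251,65,8,20,110,tag='post o')
blob('wrist',w['i'],436,158,15,105,135,110,w['T'],'seat b')
blob('wrist',w['i'],318,188,65,105,135,110,w['T'],'post b')
i,_=grab_frame('top'); blob('top',i,291,185,80,105,135,110,tag='placed b')
o,T=pose(); i,_=grab_frame('wrist'); np.savez('pics/w3',i=i,T=T); cv2.imwrite('pics/w3.png',i[:,:,::-1])
E
```

```text
seat b n311 top [292.3 188.5] [616.9  84.6  15. ]
seat o n310 top [349.3 200.3] [584.8 -62.1  15. ]
post b n87 top [289.4 247.4] [461.4  86.6  65. ]
post o n89 top [431.6 250. ] [ 453.1 -255.8   65. ]
seat b n1337 wrist [435.9 158.2] [617.1  84.2  15. ]
post b n414 wrist [317.4 190.3] [461.7  85.7  65. ]
placed b n86 top [289.7 183.7] [615.5  85.8  80. ]
```

{"api": "send_rows", "payload": {"commands": [{"linear": [0.2, -0.2, -5], "twist": [0, 0, 0], "hand": 7}, {"linear": [0.2, -0.2, -10], "twist": [0, 0, 0], "hand": 7}, {"linear": [0.2, -0.2, -14], "twist": [0, 0, 0], "hand": 7}, {"linear": [0.2, -0.2, -16], "twist": [0, 0, 0], "hand": 7}, {"linear": [0.2, -0.2, -17.5], "twist": [0, 0, 0], "hand": 7}, {"linear": [0.2, -0.2, -17.5], "twist": [0, 0, 0], "hand": 7}, {"linear": [0.2, -0.2, -17.5], "twist": [0, 0, 0], "hand": 7}, {"linear": [0.2, -0.2, -17.5], "twist": [0, 0, 0], "hand": 3}], "force": 20}}

```text
time_s: 7.9
position: [0.454, -0.2577, 0.0166]
tcp_rot: [2.445, 1.969, 0.002]
force: [-0.3, -0.0, -0.0]
finger_gap: 0.067
grip_force: 0.0
```

{"api": "send_rows", "payload": {"commands": [{"linear": [0, 0, 0], "twist": [0, 0, 0], "hand": 3}, {"linear": [0, 0, 0], "twist": [0, 0, 0], "hand": 3}, {"linear": [0, 0, 0], "twist": [0, 0, 0], "hand": 3}, {"linear": [0, 0, 0], "twist": [0, 0, 0], "hand": 3}, {"linear": [0, 0, 0], "twist": [0, 0, 0], "hand": 3}, {"linear": [0, 0, 0], "twist": [0, 0, 0], "hand": 3}]}}

```text
time_s: 8.5
position: [0.4531, -0.2573, 0.0154]
tcp_rot: [2.447, 1.97, 0.0]
force: [-0.8, 0.3, 3.6]
finger_gap: 0.0376
grip_force: 20.0
```

```bash
python3 - <<'E'
from h import *
o,T=pose();print(o['finger_gap'],o['grip_force']); go(584.8,-62.1,31,-12.4)
E
```

```text
0.0375964672546107 20.00007027061656
[ 453.1 -257.3   15.4] shift cm [13.17 19.52  1.56] twist [-0.     0.    -0.001] F [-0.8  0.3  3.6]
```

{"api": "send_rows", "payload": {"commands": [{"linear": [0, 0, 4], "twist": [0, 0, 0], "hand": 3}, {"linear": [0, 0, 8], "twist": [0, 0, 0], "hand": 3}, {"linear": [2.6, 3.9, 8], "twist": [0, 0, 0], "hand": 3}, {"linear": [5.2, 7.8, 8], "twist": [0, 0, 0], "hand": 3}, {"linear": [7.9, 11.7, 8], "twist": [0, 0, 0], "hand": 3}, {"linear": [10.5, 15.6, 8], "twist": [0, 0, 0], "hand": 3}, {"linear": [13.15, 19.4, 7], "twist": [0, 0, 0], "hand": 3}, {"linear": [13.15, 19.4, 5], "twist": [0, 0, 0], "hand": 3}]}}

```text
time_s: 9.3
position: [0.5887, -0.0553, 0.0653]
tcp_rot: [2.438, 1.982, 0.007]
force: [0.5, 0.3, -2.7]
finger_gap: 0.0376
grip_force: 20.0
```

{"api": "send_rows", "payload": {"commands": [{"linear": [0, 0, 0], "twist": [0, 0, 0], "hand": 3}, {"linear": [0, 0, 0], "twist": [0, 0, 0], "hand": 3}, {"linear": [0, 0, 0], "twist": [0, 0, 0], "hand": 3}]}}

```text
time_s: 9.6
position: [0.5843, -0.065, 0.0661]
tcp_rot: [2.449, 1.967, 0.0]
force: [0.1, 0.2, -1.2]
finger_gap: 0.0373
grip_force: 20.0
```

```bash
python3 - <<'E'
from h import *
o,T=pose();print(o['finger_gap'],o['grip_force']); go(584.8,-63,31,-12.4)
E
```

```text
0.03730251940794465 19.99992570374161
[584.3 -65.   66.1] shift cm [ 0.05  0.2  -3.51] twist [0.    0.001 0.001] F [ 0.1  0.2 -1.2]
```

{"api": "send_rows", "payload": {"commands": [{"linear": [0.05, 0.15, -1.5], "twist": [0, 0, 0], "hand": 3}, {"linear": [0.05, 0.15, -2.5], "twist": [0, 0, 0], "hand": 3}, {"linear": [0.05, 0.15, -2.5], "twist": [0, 0, 0], "hand": 3}, {"linear": [0.05, 0.15, -2.5], "twist": [0, 0, 0], "hand": 3}]}}

```text
time_s: 10.0
position: [0.5845, -0.0621, 0.0398]
tcp_rot: [-2.447, -1.97, 0.001]
force: [0.7, -1.3, -1.3]
finger_gap: 0.0375
grip_force: 20.0
```

```bash
python3 - <<'E'
from h import *
go(584.8,-63,31,-12.4)
o,T=pose(); i,_=grab_frame('scene'); cv2.imwrite('pics/s2.png',cv2.resize(i[160:270,250:410,::-1],None,fx=5,fy=5))
go(584.8,-63,31,-12.4)
E
```

```text
[584.5 -62.1  39.8] shift cm [ 0.03 -0.09 -0.88] twist [ 0.    -0.001 -0.001] F [ 0.7 -1.3 -1.3]
[584.9 -62.1  40.2] shift cm [-0.01 -0.09 -0.92] twist [ 0.    -0.    -0.001] F [-0.1 -0.8 -1.1]
```

View pics/s2.png

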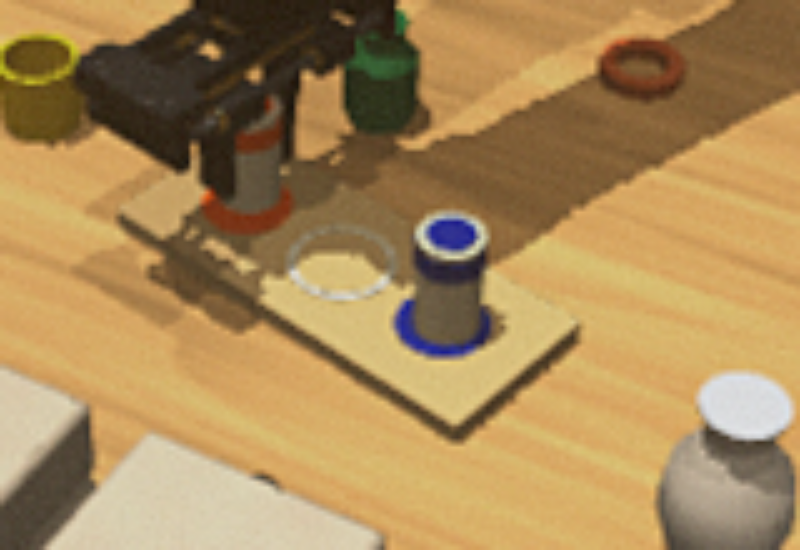

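The blue post stands on its spot (about 2 mm off, crop (448,325)). The orange post hangs over its spot at (250,205).

{"api": "send_rows", "payload": {"commands": [{"linear": [0, -0.05, -0.5], "twist": [0, 0, 0], "hand": 3}, {"linear": [0, -0.05, -0.75], "twist": [0, 0, 0], "hand": 3}, {"linear": [0, -0.05, -0.9], "twist": [0, 0, 0], "hand": 3}, {"linear": [0, -0.05, -0.95], "twist": [0, 0, 0], "hand": 3}, {"linear": [0, -0.05, -0.95], "twist": [0, 0, 0], "hand": 3}]}}

```text
time_s: 10.55
position: [0.5849, -0.0623, 0.0306]
tcp_rot: [-2.447, -1.97, 0.0]
force: [0.4, 0.2, -0.7]
finger_gap: 0.0378
grip_force: 20.0
```

{"api": "send_rows", "payload": {"commands": [{"linear": [0, 0, 0.1], "twist": [0, 0, 0], "hand": 4.5}, {"linear": [0, 0, 0.1], "twist": [0, 0, 0], "hand": 6}, {"linear": [0, 0, 0.1], "twist": [0, 0, 0], "hand": 7}, {"linear": [0, 0, 0.1], "twist": [0, 0, 0], "hand": 7}, {"linear": [0, 0, 4], "twist": [0, 0, 0], "hand": 7}, {"linear": [0, 0, 9], "twist": [0, 0, 0], "hand": 7}, {"linear": [-3, -5, 14], "twist": [0, 0, 0], "hand": 7}, {"linear": [-3, -10, 16], "twist": [0, 0, 0], "hand": 7}]}}

```text
time_s: 11.35
position: [0.5588, -0.1372, 0.1798]
tcp_rot: [2.443, 1.975, 0.004]
force: [1.1, -0.3, -1.5]
finger_gap: 0.0698
grip_force: 0.0
```

```bash
python3 - <<'E'
from h import *
go(567,-318.7,150,-12.43)
E
```

```text
[ 558.8 -137.2  179.8] shift cm [  0.82 -18.15  -2.98] twist [-0.001  0.002 -0.006] F [ 1.1 -0.3 -1.5]
```

{"api": "send_rows", "payload": {"commands": [{"linear": [1.2, -15.6, -1], "twist": [0, 0, 0], "hand": 7.5}, {"linear": [1.2, -15.6, -1], "twist": [0, 0, 0], "hand": 7.5}, {"linear": [1.2, -15.6, -1], "twist": [0, 0, 0], "hand": 7.5}, {"linear": [1.2, -15.6, -1], "twist": [0, 0, 0], "hand": 7.5}, {"linear": [1.2, -15.6, -1], "twist": [0, 0, 0], "hand": 7.5}, {"linear": [1.2, -15.6, -1], "twist": [0, 0, 0], "hand": 7.5}, {"linear": [1.2, -15.6, -1], "twist": [0, 0, 0], "hand": 7.5}]}}

```text
time_s: 12.05
position: [0.5714, -0.292, 0.1673]
tcp_rot: [-2.444, -1.973, -0.001]
force: [0.0, 0.1, -0.0]
finger_gap: 0.0752
grip_force: 0.0
```

```bash
python3 - <<'E'
from h import *
i,_=grab_frame('top'); cv2.imwrite('pics/t2.png',i[:,:,::-1])
blob('top',i,290,184,80,105,135,110,tag='placed b')
h=cv2.cvtColor(i,cv2.COLOR_RGB2HSV); print(h[196,346:352])
blob('top',i,349,196,80,8,20,130,tag='placed o')
wrist(567,-318.7,.042,.056,n='bk'); top(454,205,14,.042,.06)
go(567,-318.7,12,-12.43)
E
```

```text
placed b n85 top [289.7 183.7] [615.5  86.   80. ]
[[ 17 156 170]
 [ 17 150 173]
 [ 17 152 171]
 [ 17 154 171]
 [ 16 152 173]
 [ 17 150 172]]
placed o n81 top [349.9 195.4] [585.3 -60.8  80. ]
w bk 657 [ 569.1 -320.2] 49.5 51.0 79.6 48.6
 9 [ 578.8 -297.6] 2.4 17.2 56.1 50.4
[ 571.2 -292.6  167.5] shift cm [ -0.42  -2.61 -15.55] twist [-0.001  0.    -0.004] F [-0.  -0.1 -0.4]
```

{"api": "send_rows", "payload": {"commands": [{"linear": [-0.25, -2.7, -4], "twist": [0, 0, 0], "hand": 7.5}, {"linear": [-0.25, -2.7, -8], "twist": [0, 0, 0], "hand": 7.5}, {"linear": [-0.25, -2.7, -12], "twist": [0, 0, 0], "hand": 7.5}, {"linear": [-0.25, -2.7, -14], "twist": [0, 0, 0], "hand": 7.5}, {"linear": [-0.25, -2.7, -15.5], "twist": [0, 0, 0], "hand": 7.5}, {"linear": [-0.25, -2.7, -15.5], "twist": [0, 0, 0], "hand": 7.5}, {"linear": [-0.25, -2.7, -15.5], "twist": [0, 0, 0], "hand": 7.5}, {"linear": [-0.25, -2.7, -15.5], "twist": [0, 0, 0], "hand": 4.6}], "force": 12}}

```text
time_s: 13.0
position: [0.5692, -0.3217, 0.014]
tcp_rot: [2.445, 1.969, 0.002]
force: [-0.1, 0.6, 0.6]
finger_gap: 0.0719
grip_force: 0.0
```

{"api": "send_rows", "payload": {"commands": [{"linear": [0, 0, 0], "twist": [0, 0, 0], "hand": 4.6}, {"linear": [0, 0, 0], "twist": [0, 0, 0], "hand": 4.6}, {"linear": [0, 0, 0], "twist": [0, 0, 0], "hand": 4.6}, {"linear": [0, 0, 0], "twist": [0, 0, 0], "hand": 4.6}, {"linear": [0, 0, 0], "twist": [0, 0, 0], "hand": 4.6}, {"linear": [0, 0, 0], "twist": [0, 0, 0], "hand": 4.6}]}}

```text
time_s: 13.6
position: [0.5685, -0.3213, 0.0128]
tcp_rot: [2.447, 1.97, 0.001]
force: [-0.5, 0.9, 5.7]
finger_gap: 0.0513
grip_force: 12.0
```

```bash
python3 - <<'E'
from h import *
go(600.5,12,130,-12.43)
E
```

```text
[ 568.5 -321.3   12.8] shift cm [ 3.2  33.33 11.72] twist [ 0.     0.001 -0.002] F [-0.5  0.9  5.7]
```

{"api": "send_rows", "payload": {"commands": [{"linear": [0, 0, 4], "twist": [0, 0, 0], "hand": 4.6}, {"linear": [0, 0, 8], "twist": [0, 0, 0], "hand": 4.6}, {"linear": [0, 0, 12], "twist": [0, 0, 0], "hand": 4.6}, {"linear": [0.4, 4, 14], "twist": [0, 0, 0], "hand": 4.6}, {"linear": [0.8, 8, 14], "twist": [0, 0, 0], "hand": 4.6}, {"linear": [1.2, 12.5, 14], "twist": [0, 0, 0], "hand": 4.6}, {"linear": [1.6, 17, 14], "twist": [0, 0, 0], "hand": 4.6}, {"linear": [2, 21.5, 14], "twist": [0, 0, 0], "hand": 4.6}]}}

```text
time_s: 14.4
position: [0.5879, -0.1044, 0.1522]
tcp_rot: [-2.447, -1.97, -0.0]
force: [0.4, 0.0, -0.5]
finger_gap: 0.0515
grip_force: 12.0
```

{"api": "send_rows", "payload": {"commands": [{"linear": [0.4, 4, 0], "twist": [0, 0, 0], "hand": 4.6}, {"linear": [0.8, 8, 0], "twist": [0, 0, 0], "hand": 4.6}, {"linear": [1.2, 11.7, 0], "twist": [0, 0, 0], "hand": 4.6}, {"linear": [1.2, 11.7, -1], "twist": [0, 0, 0], "hand": 4.6}, {"linear": [1.2, 11.7, -4], "twist": [0, 0, 0], "hand": 4.6}, {"linear": [1.2, 11.7, -4], "twist": [0, 0, 0], "hand": 4.6}, {"linear": [1.2, 11.7, -4], "twist": [0, 0, 0], "hand": 4.6}, {"linear": [1.2, 11.7, -4], "twist": [0, 0, 0], "hand": 4.6}]}}

```text
time_s: 15.2
position: [0.6008, 0.0101, 0.1135]
tcp_rot: [2.447, 1.968, 0.001]
force: [1.1, 0.7, 0.2]
finger_gap: 0.0515
grip_force: 12.0
```

```bash
python3 - <<'E'
from h import *
go(600.5,10.5,28.5,-12.43); grab_frame('top')
go(600.5,10.5,28.5,-12.43)
E
```

```text
[600.8  10.1 113.5] shift cm [-0.03  0.04 -8.5 ] twist [ 0.     0.001 -0.001] F [1.1 0.7 0.2]
[600.9  10.2 113.6] shift cm [-0.04  0.03 -8.51] twist [-0.     0.002 -0.001] F [-0.5 -0.3 -0.7]
```

{"api": "send_rows", "payload": {"commands": [{"linear": [0, 0.05, -3], "twist": [0, 0, 0], "hand": 4.6}, {"linear": [0, 0.05, -6], "twist": [0, 0, 0], "hand": 4.6}, {"linear": [0, 0.05, -7.5], "twist": [0, 0, 0], "hand": 4.6}, {"linear": [0, 0.05, -8.1], "twist": [0, 0, 0], "hand": 4.6}, {"linear": [0, 0.05, -8.4], "twist": [0, 0, 0], "hand": 4.6}, {"linear": [0, 0.05, -8.5], "twist": [0, 0, 0], "hand": 4.6}, {"linear": [0, 0.05, -8.55], "twist": [0, 0, 0], "hand": 4.6}, {"linear": [0, 0.05, -8.55], "twist": [0, 0, 0], "hand": 4.6}]}}

```text
time_s: 16.05
position: [0.601, 0.0113, 0.0278]
tcp_rot: [2.446, 1.97, 0.002]
force: [-0.1, -0.0, 0.7]
finger_gap: 0.0517
grip_force: 12.0
```

{"api": "send_rows", "payload": {"commands": [{"linear": [0, 0, 0.05], "twist": [0, 0, 0], "hand": 5.5}, {"linear": [0, 0, 0.05], "twist": [0, 0, 0], "hand": 6.5}, {"linear": [0, 0, 0.05], "twist": [0, 0, 0], "hand": 7.5}, {"linear": [0, 0, 0.05], "twist": [0, 0, 0], "hand": 7.5}, {"linear": [0, 0, 4], "twist": [0, 0, 0], "hand": 7.5}, {"linear": [0, 0, 9], "twist": [0, 0, 0], "hand": 7.5}, {"linear": [0, 0, 14], "twist": [0, 0, 0], "hand": 7.5}, {"linear": [0, 0, 19], "twist": [0, 0, 0], "hand": 7.5}]}}

```text
time_s: 16.85
position: [0.5998, 0.0111, 0.2188]
tcp_rot: [-2.447, -1.97, 0.0]
force: [0.5, 0.2, 0.0]
finger_gap: 0.0751
grip_force: 0.0
```

```bash
python3 - <<'E'
from h import *
go(513.5,355,200,78.45)
t=np.load('pics/top.npz'); i,d=t['i'],t['d']
P=cloud('top',d); z=P[...,2]; m=((z>.04)&(z<.055)).astype(np.uint8); n,l=cv2.connectedComponents(m); k=(l==l[228,184]).astype(np.uint8)
c=cv2.findContours(k,0,2)[0][0]; r=cv2.minAreaRect(c); print(r); ray('top',*r[0],46)
E
```

```text
[599.8  11.1 218.8] shift cm [-8.63 34.39 -1.88] twist [ 0.    -0.     1.585] F [0.5 0.2 0. ]
((182.14706420898438, 227.91177368164062), (23.525955200195312, 81.73450469970703), 14.03624439239502)
 top [182.1 227.9] [512.6 354.5  46. ]
```

{"api": "send_rows", "payload": {"commands": [{"linear": [-8.6, 34.4, 0], "twist": [0, 0, 1.585], "hand": 8}, {"linear": [-8.6, 34.4, 0], "twist": [0, 0, 1.585], "hand": 8}, {"linear": [-8.6, 34.4, 0], "twist": [0, 0, 1.585], "hand": 8}, {"linear": [-8.6, 34.4, 0], "twist": [0, 0, 1.585], "hand": 8}, {"linear": [-8.6, 34.4, 0], "twist": [0, 0, 1.585], "hand": 8}, {"linear": [-8.6, 34.4, 0], "twist": [0, 0, 1.585], "hand": 8}, {"linear": [-8.6, 34.4, 0], "twist": [0, 0, 1.585], "hand": 8}, {"linear": [-8.6, 34.4, 0], "twist": [0, 0, 1.585], "hand": 8}]}}

```text
time_s: 17.65
position: [0.51, 0.3635, 0.2159]
tcp_rot: [-0.882, -3.012, -0.002]
force: [-0.2, 0.5, -0.5]
finger_gap: 0.0798
grip_force: 0.0
```

{"api": "send_rows", "payload": {"commands": [{"linear": [0, 0, 0], "twist": [0, 0, 0], "hand": 8}, {"linear": [0, 0, 0], "twist": [0, 0, 0], "hand": 8}]}}

```text
time_s: 17.85
position: [0.5148, 0.3538, 0.2167]
tcp_rot: [0.916, 3.005, -0.001]
force: [0.1, -0.4, -0.6]
finger_gap: 0.0796
grip_force: 0.0
```

```bash
python3 - <<'E'
from h import *
go(513.5,354.5,220,78.45)
i,d=grab_frame('top'); P=cloud('top',d)
cv2.imwrite('pics/t3.png',cv2.resize(i[150:240,250:400,::-1],None,fx=5,fy=5,interpolation=cv2.INTER_CUBIC))
def rr(u,v,r,zl,zh):
    q=P[v-r:v+r,u-r:u+r].reshape(-1,3); q=q[(q[:,2]>zl)&(q[:,2]<zh)]; print(len(q),cv2.minAreaRect((q[:,:2]*1000).astype(np.float32)))
rr(319,193,16,.055,.072)
E
```

```text
[514.8 353.8 216.7] shift cm [-0.13  0.07  0.33] twist [0.001 0.    0.39 ] F [ 0.1 -0.4 -0.6]
126 ((599.0634765625, 12.861272811889648), (50.47841262817383, 50.818572998046875), 44.019290924072266)
```

View pics/t3.png

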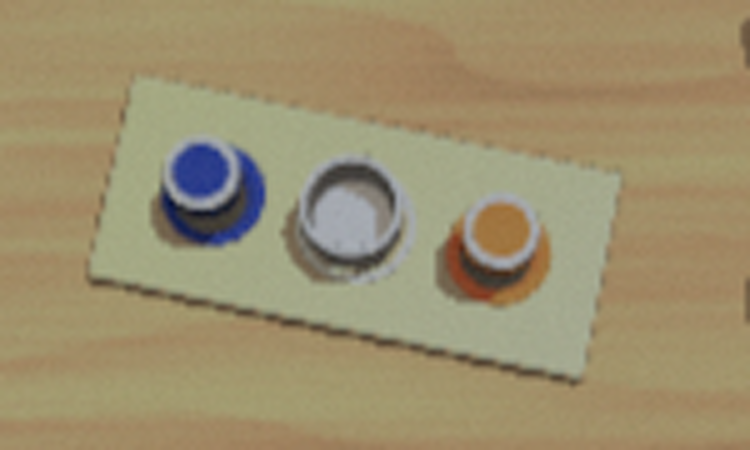

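All three stand on their marks: blue post (203,175), beaker (350,207), orange post (500,232). The offsets seen there are parallax. Next, the batt.

{"api": "send_rows", "payload": {"commands": [{"linear": [0, 0, 0], "twist": [0, 0, 0.39], "hand": 8}, {"linear": [0, 0, 0], "twist": [0, 0, 0.39], "hand": 8}, {"linear": [0, 0, 0], "twist": [0, 0, 0.39], "hand": 8}, {"linear": [0, 0, 0], "twist": [0, 0, 0.39], "hand": 8}, {"linear": [0, 0, 0], "twist": [0, 0, 0.39], "hand": 8}]}}

```text
time_s: 18.4
position: [0.5148, 0.3541, 0.217]
tcp_rot: [0.317, 3.125, 0.0]
force: [0.6, -0.5, -0.9]
finger_gap: 0.0801
grip_force: 0.0
```

```bash
python3 - <<'E'
from h import *
wrist(513.5,354.5,.038,.055,.12,'batt',save='pics/w4.png')
go(513.5,354.5,25,78.45)
E
```

```text
w batt 6872 [503.3 356.5] 56.1 173.5 78.4 45.2
[514.7 354.4 216.9] shift cm [-1.200e-01  1.000e-02 -1.919e+01] twist [ 0.  0. -0.] F [ 0.1 -0.2 -0. ]
```

View pics/w4.png

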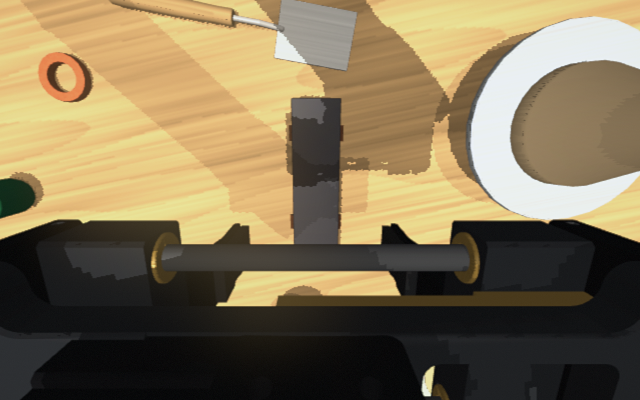

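The batt lies between the fingers at x 291–341, aligned. The jug and plate at right keep clear of the body.

{"api": "send_rows", "payload": {"commands": [{"linear": [0.1, 0, -5], "twist": [0, 0, 0], "hand": 8}, {"linear": [0.1, 0, -10], "twist": [0, 0, 0], "hand": 8}, {"linear": [0.1, 0, -14], "twist": [0, 0, 0], "hand": 8}, {"linear": [0.1, 0, -17], "twist": [0, 0, 0], "hand": 8}, {"linear": [0.1, 0, -19.1], "twist": [0, 0, 0], "hand": 8}, {"linear": [0.1, 0, -19.1], "twist": [0, 0, 0], "hand": 8}, {"linear": [0.1, 0, -19.1], "twist": [0, 0, 0], "hand": 8}, {"linear": [0.1, 0, -19.1], "twist": [0, 0, 0], "hand": 5}], "force": 40}}

```text
time_s: 19.25
position: [0.5162, 0.3559, 0.0276]
tcp_rot: [0.309, 3.125, 0.003]
force: [1.2, 0.7, 0.8]
finger_gap: 0.0769
grip_force: 0.0
```

{"api": "send_rows", "payload": {"commands": [{"linear": [0, 0, 0], "twist": [0, 0, 0], "hand": 5}, {"linear": [0, 0, 0], "twist": [0, 0, 0], "hand": 5}, {"linear": [0, 0, 0], "twist": [0, 0, 0], "hand": 5}, {"linear": [0, 0, 0], "twist": [0, 0, 0], "hand": 5}, {"linear": [0, 0, 0], "twist": [0, 0, 0], "hand": 5}, {"linear": [0, 0, 0], "twist": [0, 0, 0], "hand": 5}]}}

```text
time_s: 19.85
position: [0.5154, 0.3555, 0.0265]
tcp_rot: [0.307, 3.126, 0.001]
force: [-1.0, -1.1, 5.5]
finger_gap: 0.0553
grip_force: 40.0
```

```bash
python3 - <<'E'
from h import *
go(600.4,12.3,200,-12.4)
E
```

```text
[515.4 355.5  26.5] shift cm [  8.5  -34.32  17.35] twist [-0.000e+00  1.000e-03 -1.591e+00] F [-1.  -1.1  5.5]
```

{"api": "send_rows", "payload": {"commands": [{"linear": [0, 0, 3], "twist": [0, 0, 0], "hand": 5}, {"linear": [0, 0, 7], "twist": [0, 0, 0], "hand": 5}, {"linear": [0, 0, 12], "twist": [0, 0, 0], "hand": 5}, {"linear": [0, 0, 16], "twist": [0, 0, 0], "hand": 5}, {"linear": [0, 0, 17], "twist": [0, 0, -0.1], "hand": 5}, {"linear": [1, -4, 17], "twist": [0, 0, -0.2], "hand": 5}, {"linear": [2, -8, 17], "twist": [0, 0, -0.3], "hand": 5}, {"linear": [3, -11, 17], "twist": [0, 0, -0.4], "hand": 5}]}}

```text
time_s: 20.65
position: [0.5454, 0.2425, 0.1957]
tcp_rot: [0.93, 3.001, -0.001]
force: [0.2, -0.6, -1.5]
finger_gap: 0.0556
grip_force: 40.0
```

{"api": "send_rows", "payload": {"commands": [{"linear": [0.8, -3.5, 0], "twist": [0, 0, -0.12], "hand": 5}, {"linear": [1.6, -7, 0], "twist": [0, 0, -0.24], "hand": 5}, {"linear": [2.4, -10.5, 0], "twist": [0, 0, -0.36], "hand": 5}, {"linear": [3.2, -14, 0], "twist": [0, 0, -0.48], "hand": 5}, {"linear": [4, -17, 0], "twist": [0, 0, -0.6], "hand": 5}, {"linear": [4.7, -20, 0], "twist": [0, 0, -0.72], "hand": 5}, {"linear": [5.3, -22, 0], "twist": [0, 0, -0.84], "hand": 5}, {"linear": [5.5, -23.3, 0], "twist": [0, 0, -0.96], "hand": 5}]}}

```text
time_s: 21.45
position: [0.6002, 0.0099, 0.1956]
tcp_rot: [2.213, 2.23, -0.001]
force: [-0.6, -0.0, -1.0]
finger_gap: 0.0557
grip_force: 40.0
```

{"api": "send_rows", "payload": {"commands": [{"linear": [0, 0, 0], "twist": [0, 0, -0.12], "hand": 5}, {"linear": [0, 0, 0], "twist": [0, 0, -0.23], "hand": 5}, {"linear": [0, 0, -1], "twist": [0, 0, -0.23], "hand": 5}, {"linear": [0, 0, -3], "twist": [0, 0, -0.23], "hand": 5}, {"linear": [0, 0, -5], "twist": [0, 0, -0.23], "hand": 5}, {"linear": [0, 0, -6], "twist": [0, 0, -0.23], "hand": 5}, {"linear": [0, 0, -6], "twist": [0, 0, -0.23], "hand": 5}, {"linear": [0, 0, -6], "twist": [0, 0, -0.23], "hand": 5}]}}

```text
time_s: 22.25
position: [0.6003, 0.0122, 0.1361]
tcp_rot: [2.446, 1.971, -0.0]
force: [0.3, 0.5, -1.5]
finger_gap: 0.0557
grip_force: 40.0
```

```bash
python3 - <<'E'
from h import *
o,T=pose();i,d=grab_frame('top'); P=cloud('top',d); print(o['finger_gap'])
i2,d2=grab_frame('wrist'); P2=cloud('wrist',d2,T); cv2.imwrite('pics/w5.png',i2[:,:,::-1])
q=P2.reshape(-1,3); zz=T[2,3]+.0075+.012; q=q[(abs(q[:,2]-zz)<.006)&(abs(q[:,0]-.61)<.08)]
print(len(q),cv2.minAreaRect((q[:,:2]*1000).astype(np.float32)))
go(600.4,12.3,72.5,-12.4)
E
```

```text
0.05570356065576967
23899 ((608.3153686523438, 47.019981384277344), (125.79940795898438, 74.90876007080078), 77.2712631225586)
[600.8  12.2 136.7] shift cm [-0.04  0.01 -6.42] twist [-0.     0.001 -0.002] F [ 0.1 -0.3 -1.4]
```

View pics/w5.png

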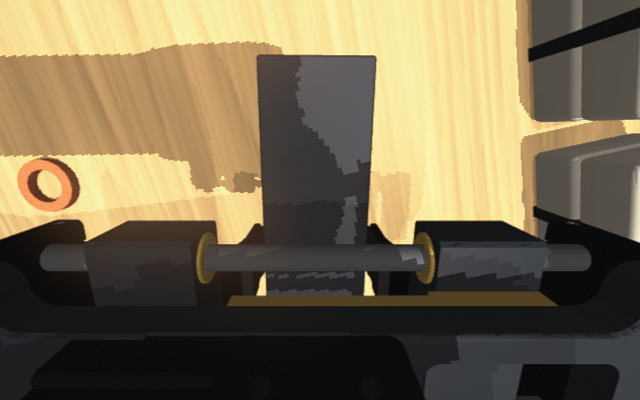

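The batt is held and lined up with the fingers, its far edge at row 56. I'll check its end position and tilt before lowering.

```bash
python3 - <<'E'
from h import *
o,T=pose(); i,d=grab_frame('wrist'); P=cloud('wrist',d,T)
q=P[60:235,270:362].reshape(-1,3); A=np.c_[q[:,:2]-q[:,:2].mean(0),np.ones(len(q))]; s=np.linalg.lstsq(A,q[:,2],rcond=None)[0]; print('slope,z',s)
ztop=s[2]*1000
a=ray('wrist',258,56,ztop,T);b=ray('wrist',376,56,ztop,T); ex=(b-a)[:2]; ang=np.arctan2(ex[1],ex[0]); print('width',np.linalg.norm(ex)*1000,'angle',np.degrees(ang))
L=(a+b)/2; print('center',(L[:2]-.1*np.array([.2147,.9767]))*1000,o['position']*1000)
E
```

```text
slope,z [0.00170119 0.00982043 0.15594558]
 wrist [258  56] [596.  112.8 155.9]
 wrist [376  56] [648.8 101.4 155.9]
width 53.99796887661173 angle -12.229267791706716
center [600.92833516   9.44238462] [600.78269652  12.22979702 136.73867336]
```

```bash
python3 - <<'E'
from h import *
i,d=grab_frame('top'); P=cloud('top',d); z=P[...,2]
m=(abs(z-.156)<.008)&(abs(P[...,0]-.6)<.08)&(abs(P[...,1]-.012)<.15)
q=P[m]; s=(q[:,:2]-[.6007,.0122])@np.array([.2147,.9767]); t=(q[:,:2]-[.6007,.0122])@np.array([.9767,-.2147])
for k in (s>.05,s<-.05): print(k.sum(), np.percentile(s[k]*1000,[0,2,98,100]),np.percentile(t[k]*1000,[1,99]))
cv2.imwrite('pics/t5.png',cv2.resize(i[120:240,240:400,::-1],None,fx=4,fy=4))
E
```

```text
Traceback (most recent call last):
IndexError: index -1 is out of bounds for axis 0 with size 0
```

{"api": "send_rows", "payload": {"commands": [{"linear": [0, 0.1, -2], "twist": [0, 0, 0], "hand": 5}, {"linear": [0, 0.1, -4], "twist": [0, 0, 0], "hand": 5}, {"linear": [0, 0.1, -5.3], "twist": [0, 0, 0], "hand": 5}, {"linear": [0, 0.1, -6], "twist": [0, 0, 0], "hand": 5}, {"linear": [0, 0.1, -6.2], "twist": [0, 0, 0], "hand": 5}, {"linear": [0, 0.1, -6.3], "twist": [0, 0, 0], "hand": 5}, {"linear": [0, 0.1, -6.3], "twist": [0, 0, 0], "hand": 5}]}}

```text
time_s: 23.15
position: [0.6007, 0.0133, 0.0735]
tcp_rot: [2.447, 1.97, 0.001]
force: [-0.6, 0.7, -0.3]
finger_gap: 0.0552
grip_force: 40.0
```

{"api": "send_rows", "payload": {"commands": [{"linear": [0, 0, -0.05], "twist": [0, 0, 0], "hand": 5}, {"linear": [0, 0, -0.1], "twist": [0, 0, 0], "hand": 5}, {"linear": [0, 0, -0.1], "twist": [0, 0, 0], "hand": 5}]}}

```text
time_s: 23.45
position: [0.6005, 0.0134, 0.0725]
tcp_rot: [2.447, 1.97, 0.001]
force: [-1.4, 0.0, 4.1]
finger_gap: 0.0554
grip_force: 40.0
```

Contact. I release slowly and lift.

{"api": "send_rows", "payload": {"commands": [{"linear": [0, 0, 0], "twist": [0, 0, 0], "hand": 5.8}, {"linear": [0, 0, 0], "twist": [0, 0, 0], "hand": 6.5}, {"linear": [0, 0, 0], "twist": [0, 0, 0], "hand": 7.5}, {"linear": [0, 0, 0], "twist": [0, 0, 0], "hand": 7.5}, {"linear": [0, 0, 4], "twist": [0, 0, 0], "hand": 7.5}, {"linear": [0, 0, 9], "twist": [0, 0, 0], "hand": 7.5}, {"linear": [0, 0, 12], "twist": [0, 0, 0], "hand": 7.5}, {"linear": [-4, -2, 14], "twist": [0, 0, 0], "hand": 7.5}]}}

```text
time_s: 24.25
position: [0.5635, -0.0038, 0.2137]
tcp_rot: [2.44, 1.974, 0.002]
force: [-1.0, 0.7, 0.2]
finger_gap: 0.0749
grip_force: 0.0
```

{"api": "send_rows", "payload": {"commands": [{"linear": [-4, -2, 0], "twist": [0, 0, 0], "hand": 7.5}, {"linear": [-8, -4, 0], "twist": [0, 0, 0], "hand": 7.5}, {"linear": [-10.6, -3.6, 0], "twist": [0, 0, 0], "hand": 7.5}, {"linear": [-10.6, -3.6, 0], "twist": [0, 0, 0], "hand": 7.5}, {"linear": [-10.6, -3.6, 0], "twist": [0, 0, 0], "hand": 7.5}, {"linear": [-10.6, -3.6, 0], "twist": [0, 0, 0], "hand": 7.5}]}}

```text
time_s: 24.85
position: [0.455, -0.0425, 0.212]
tcp_rot: [2.446, 1.97, 0.0]
force: [-0.3, -0.4, -0.4]
finger_gap: 0.0753
grip_force: 0.0
```

```bash
python3 - <<'E'
from h import *
i=top(321,190,60,.082,.105,'batt'); 
i,d=grab_frame('top'); cv2.imwrite('pics/t6.png',cv2.resize(i[130:290,230:430,::-1],None,fx=3.6,fy=3.6))
wrist(452.6,-44,.06,.082,.035,'vase'); wrist(452.6,-44,.025,.082,.035,'vaseb')
go(453.5,-45,14,-12.4)
E
```

```text
batt 1112 [599.9  17.3] 192.1 57.2 77.4 92.9
w vase 698 [454.9 -46.2] 31.3 31.5 77.1 73.1
w vaseb 1326 [455.3 -44.8] 44.6 46.3 73.8 72.0
[454.6 -42.8 211.6] shift cm [ -0.11  -0.22 -19.76] twist [ 0.001 -0.001 -0.001] F [-0.1 -0.  -0.2]
```

View pics/t6.png

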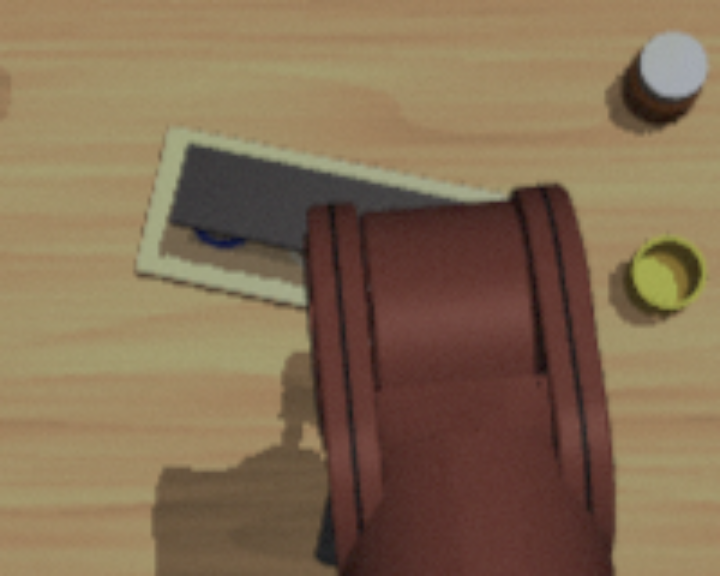

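The batt lies flat and parallel on the posts: its left end is at (180,180) in the crop and its centre is within about 1 mm. The arm hides the right half. Now the bud vase.

{"api": "send_rows", "payload": {"commands": [{"linear": [0, -0.25, -5], "twist": [0, 0, 0], "hand": 7.5}, {"linear": [0, -0.25, -10], "twist": [0, 0, 0], "hand": 7.5}, {"linear": [0, -0.25, -14], "twist": [0, 0, 0], "hand": 7.5}, {"linear": [0, -0.25, -17], "twist": [0, 0, 0], "hand": 7.5}, {"linear": [0, -0.25, -19.7], "twist": [0, 0, 0], "hand": 7.5}, {"linear": [0, -0.25, -19.7], "twist": [0, 0, 0], "hand": 7.5}, {"linear": [0, -0.25, -19.7], "twist": [0, 0, 0], "hand": 7.5}, {"linear": [0, -0.25, -19.7], "twist": [0, 0, 0], "hand": 4.2}], "force": 15}}

```text
time_s: 25.85
position: [0.4554, -0.0453, 0.0161]
tcp_rot: [2.446, 1.969, 0.002]
force: [0.2, -0.4, -0.1]
finger_gap: 0.0718
grip_force: 0.0
```

{"api": "send_rows", "payload": {"commands": [{"linear": [0, 0, 0], "twist": [0, 0, 0], "hand": 4.2}, {"linear": [0, 0, 0], "twist": [0, 0, 0], "hand": 4.2}, {"linear": [0, 0, 0], "twist": [0, 0, 0], "hand": 4.2}, {"linear": [0, 0, 0], "twist": [0, 0, 0], "hand": 4.2}, {"linear": [0, 0, 0], "twist": [0, 0, 0], "hand": 4.2}, {"linear": [0, 0, 0], "twist": [0, 0, 0], "hand": 4.2}]}}

```text
time_s: 26.45
position: [0.4545, -0.045, 0.0153]
tcp_rot: [-2.447, -1.97, -0.001]
force: [-1.3, 0.0, 7.1]
finger_gap: 0.0475
grip_force: 15.0
```

```bash
python3 - <<'E'
from h import *
go(600.4,12,120,-12.4)
E
```

```text
[454.5 -45.   15.3] shift cm [14.59  5.7  10.47] twist [-0.001  0.    -0.002] F [-1.3  0.   7.1]
```

{"api": "send_rows", "payload": {"commands": [{"linear": [0, 0, 4], "twist": [0, 0, 0], "hand": 4.2}, {"linear": [0, 0, 8], "twist": [0, 0, 0], "hand": 4.2}, {"linear": [0, 0, 12], "twist": [0, 0, 0], "hand": 4.2}, {"linear": [2, 1, 14], "twist": [0, 0, 0], "hand": 4.2}, {"linear": [6, 2.5, 14], "twist": [0, 0, 0], "hand": 4.2}, {"linear": [10, 4, 14], "twist": [0, 0, 0], "hand": 4.2}, {"linear": [13, 5.2, 14], "twist": [0, 0, 0], "hand": 4.2}, {"linear": [14.6, 5.7, 14], "twist": [0, 0, 0], "hand": 4.2}]}}

```text
time_s: 27.25
position: [0.602, 0.0139, 0.1538]
tcp_rot: [2.444, 1.973, -0.002]
force: [-0.7, -0.8, -0.9]
finger_gap: 0.0479
grip_force: 15.0
```

{"api": "send_rows", "payload": {"commands": [{"linear": [0, 0, -1], "twist": [0, 0, 0], "hand": 4.2}, {"linear": [0, 0, -3], "twist": [0, 0, 0], "hand": 4.2}, {"linear": [0, 0, -3.5], "twist": [0, 0, 0], "hand": 4.2}, {"linear": [0, 0, -3.5], "twist": [0, 0, 0], "hand": 4.2}, {"linear": [0, 0, -3.5], "twist": [0, 0, 0], "hand": 4.2}]}}

```text
time_s: 27.75
position: [0.6, 0.0115, 0.1204]
tcp_rot: [-2.447, -1.97, -0.001]
force: [-0.4, -0.2, -1.2]
finger_gap: 0.0478
grip_force: 15.0
```

```bash
python3 - <<'E'
from h import *
go(600.4,12.2,107.3,-12.4);i,d=grab_frame('scene');go(600.4,12.2,107.3,-12.4)
cv2.imwrite('pics/s7.png',cv2.resize(i[120:270,220:430,::-1],None,fx=3.7,fy=3.7))
E
```

```text
[600.   11.5 120.4] shift cm [ 0.04  0.07 -1.31] twist [-0.     0.    -0.001] F [-0.4 -0.2 -1.2]
[600.3  11.7 120.7] shift cm [ 0.01  0.05 -1.34] twist [-0.001  0.001 -0.001] F [ 0.1 -0.  -0.7]
```

View pics/s7.png

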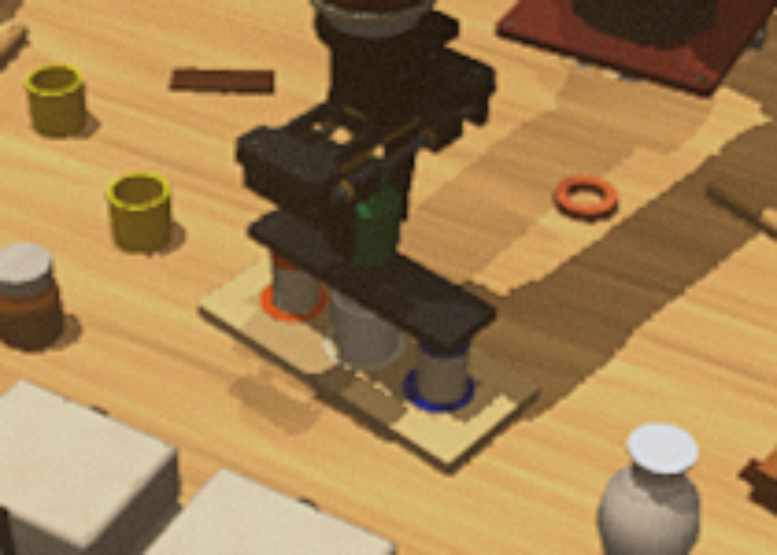

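The batt spans both posts, with the beaker (365,325) under its middle and the vase (375,225) held above it. Lowering.

{"api": "send_rows", "payload": {"commands": [{"linear": [0, 0.05, -0.6], "twist": [0, 0, 0], "hand": 4.2}, {"linear": [0, 0.05, -1], "twist": [0, 0, 0], "hand": 4.2}, {"linear": [0, 0.05, -1.2], "twist": [0, 0, 0], "hand": 4.2}, {"linear": [0, 0.05, -1.3], "twist": [0, 0, 0], "hand": 4.2}, {"linear": [0, 0.05, -1.3], "twist": [0, 0, 0], "hand": 4.2}]}}

```text
time_s: 28.3
position: [0.6002, 0.0124, 0.1074]
tcp_rot: [-2.447, -1.97, -0.0]
force: [-2.5, 0.1, 6.4]
finger_gap: 0.0477
grip_force: 15.0
```

{"api": "send_rows", "payload": {"commands": [{"linear": [0, 0, 0], "twist": [0, 0, 0], "hand": 5}, {"linear": [0, 0, 0], "twist": [0, 0, 0], "hand": 6}, {"linear": [0, 0, 0], "twist": [0, 0, 0], "hand": 7.5}, {"linear": [0, 0, 0], "twist": [0, 0, 0], "hand": 7.5}, {"linear": [0, 0, 3], "twist": [0, 0, 0], "hand": 7.5}, {"linear": [0, 0, 7], "twist": [0, 0, 0], "hand": 7.5}, {"linear": [0, 0, 12], "twist": [0, 0, 0], "hand": 7.5}, {"linear": [0, 0, 15], "twist": [0, 0, 0], "hand": 7.5}]}}

```text
time_s: 29.1
position: [0.601, 0.0118, 0.2604]
tcp_rot: [2.446, 1.969, 0.004]
force: [0.9, 0.4, 0.3]
finger_gap: 0.075
grip_force: 0.0
```

{"api": "send_rows", "payload": {"commands": [{"linear": [0, -4, 0], "twist": [0, 0, 0], "hand": 7.5}, {"linear": [-3, -9, 0], "twist": [0, 0, 0], "hand": 7.5}, {"linear": [-6, -13, 0], "twist": [0, 0, 0], "hand": 7.5}, {"linear": [-8, -18, 0], "twist": [0, 0, 0], "hand": 7.5}, {"linear": [-8, -22, 0], "twist": [0, 0, 0], "hand": 7.5}, {"linear": [-8, -25, 0], "twist": [0, 0, 0], "hand": 7.5}, {"linear": [-8, -25, 0], "twist": [0, 0, 0], "hand": 7.5}, {"linear": [-8, -25, 0], "twist": [0, 0, 0], "hand": 7.5}]}}

```text
time_s: 29.9
position: [0.5199, -0.2384, 0.2567]
tcp_rot: [-2.449, -1.968, 0.001]
force: [1.1, 1.0, -0.2]
finger_gap: 0.0747
grip_force: 0.0
```

```bash
python3 - <<'E'
from h import *
i=top(319,188,50,.082,.104,'batt'); top(319,185,14,.155,.18,'vase'); top(211,149,25,.1,.15,'tall'); top(415,152,18,.055,.08,'jar')
s,_=grab_frame('scene')
a=cv2.resize(i[130:250,240:440,::-1],(750,450)); b=cv2.resize(s[120:270,220:430,::-1],(750,536))
cv2.imwrite('pics/f.png',cv2.resize(np.vstack([a,b]),(456,600)))
print(robot.get_obs()['force'])
E
```

```text
batt 1572 [598.8  13.9] 199.9 57.3 77.3 92.9
vase 164 [599.2  12.6] 31.7 30.8 89.1 167.0
tall 376 [706.3 281. ] 46.0 48.6 32.1 134.1
jar 302 [ 705.5 -228.9] 46.7 46.1 19.5 70.6
[-0.47791436 -0.56019456 -1.01882444]
```

View pics/f.png

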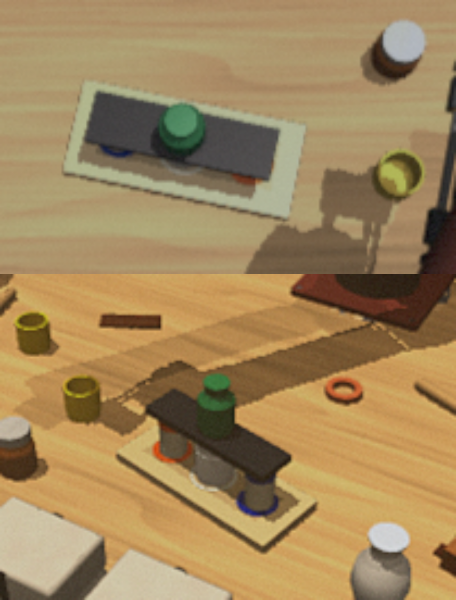

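The picture shows the tier complete: vase at (182,128) on the middle of the batt, batt centred and in line with the shelf, bystanders where they were.

```bash
python3 -c "
from plant import robot
print(robot.hand_in())"
```

```text
the job is handed in; nothing more can be done
None
```

The kiln tier is built as asked and handed in at about 30 s of the 138 s allowed; last measurements put both posts, the beaker, the batt and the bud vase within about 2 mm of their marks, and the tall vase and amber jar were not touched.

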